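# Chuck the grinding burr in the kitchen drive

## Task

Take the dark steel grinding burr with the red cap out of the wooden stand and set its shank gently down into the collet of the white kitchen drive, fully home. Let go of it, then turn the brass collet nut clockwise (seen from above) until the collet grips the shank firmly, without overtightening, and let go. Leave the other burrs, the spice jar and the bowl of walnuts where they are.

Things in the scene. Friction and masses are not known exactly. Their poses are not given: they have to be found in the camera images.
- burr: dark steel grinding burr: ribbed cylindrical head 32 mm across, 30 mm high, red spot on top, over a plain steel shank 12 mm across, 52 mm long, pointing down, its foot chamfered 1.5 mm. Origin on the axis at the head's underside, z up. About 0.18 kg. Starts upright in one of the stand's three wells (it varies which), head resting on the stand's top. Grip it by the head.
- burr_tip (a point): centre of the lower end of the dark burr's shank, 52 mm below burr's origin; z up along the axis
- stand: fixed block of light wood, 75 (x) x 250 (y) x 58 mm high, origin at the centre of its underside; three wells, 15 mm across and 55 mm deep, in a row along its y axis at y = -80, 0 and +80 mm, a burr in each. Grip a burr with the fingers closing along the stand's x axis.
- drive: fixed white kitchen drive, 120 x 120 mm housing 70 mm high, origin at the centre of its underside; in the middle of its top a brass hexagonal collet nut on a vertical axis
- socket: the fixed bore in the drive's housing below the jaws, on the drive's axis: 13.2 mm across with a 1.5 mm chamfer, its mouth 70 mm and its floor 56 mm above the drive's underside. Origin at the drive's underside. Push the burr on it with less than 35 N.
- socket_floor (a point): centre of the bore's floor, on the collet's axis, 50 mm below the nut's top; the shank is fully home when its lower end stands on it; the head's underside is then 2 mm above the nut's top. z up
- nut_top (a point): centre of the top face of the brass hexagonal nut, 106 mm above the drive's underside, turning with the nut about the drive's vertical axis. The nut is 48 mm across flats and 34 mm high, 2 mm above the housing, with a 30 mm opening in which the jaws sit. The point's x axis is square to one of its six flats, z up. Clockwise from above tightens.
- nut: the same brass nut, origin on its axis at its underside. It starts slack, 0.6 to 2.9 mm of play a side for the shank; how far to turn varies (0.6 to 1.8 rad, slack for the first 0.3) and is not marked: use several grips. Slack, it takes 0.13 N m; once the jaws bear, this rises 0.36 N m per rad: a rise of 0.06 over slack is loose, 0.12 right, 0.2 too much. It stays as left.
- jaw0: one of three steel collet jaws (6 x 12 x 24 mm, 120 degrees apart) inside the nut, tops 4 mm below its top. The origin lies near the collet axis, not on the jaw: use it only as a name. The jaws close evenly on the shank as the nut turns clockwise and open as it turns back. Right grip about 20 N a jaw; under 10 N is loose, over 35 N on any jaw is too much.
- jaw1: one of three steel collet jaws (6 x 12 x 24 mm, 120 degrees apart) inside the nut, tops 4 mm below its top. The origin lies near the collet axis, not on the jaw: use it only as a name. The jaws close evenly on the shank as the nut turns clockwise and open as it turns back. Right grip about 20 N a jaw; under 10 N is loose, over 35 N on any jaw is too much.
- jaw2: one of three steel collet jaws (6 x 12 x 24 mm, 120 degrees apart) inside the nut, tops 4 mm below its top. The origin lies near the collet axis, not on the jaw: use it only as a name. The jaws close evenly on the shank as the nut turns clockwise and open as it turns back. Right grip about 20 N a jaw; under 10 N is loose, over 35 N on any jaw is too much.
- burr_ceramic: white ceramic burr with a blue spot on top: ribbed cylindrical head 32 mm across and 30 mm high on a plain steel shank 12 mm across and 52 mm long below it. Origin on the axis at the underside of the head, z up. 0.18 kg. Stands in another well of the stand. Not wanted here: leave it alone.
- burr_copper: copper burr with a green spot on top: ribbed cylindrical head 32 mm across and 30 mm high on a plain steel shank 12 mm across and 52 mm long below it. Origin on the axis at the underside of the head, z up. 0.18 kg. Stands in another well of the stand. Not wanted here: leave it alone.
- spice_jar: loose closed terracotta-coloured spice jar, 52 mm across, 85 mm high, 0.22 kg, origin at the centre of its underside; leave it alone
- walnut_bowl: loose white bowl filled with walnuts, 116 mm across the rim, 66 mm high over the nuts, 0.45 kg, origin at the centre of its underside; leave it alone
Things that resemble listed ones, but are neither listed nor needed, are in the scene too. Leave any pink or purple look-alike of the burr alone.

How it is judged (in metres and radians):
On the way, in this order (a step that is already met when the one before it is completed fails the run):
1. the dark burr's shank stands upright on the floor of the collet's bore (z of burr_tip in the frame of socket_floor between -0.003 and 0.003 m and horizontal distance between burr_tip and socket_floor below 0.003 m and angle between burr's own z axis and vertical below 0.06 rad), for 0.2 s.
2. all three jaws grip the shank, with the burr still home (all of step 1 and contact force between each of jaw0, jaw1, jaw2 and burr above 10 N), for 0.2 s.
At the end, for the whole second after the job is handed in: The dark burr's shank end is within 3 mm of the bore's floor in height and of the collet's axis sideways, the burr upright within 0.06 rad and at rest, and each of the three jaws presses on it with more than 10 N (all of step 2 and linear speed of burr below 0.02 m/s); the robot touches nothing.
It fails at once if a jaw bears on the burr with more than 35 N (overtightened or forced in) (contact force between any of jaw0, jaw1, jaw2 and burr above 35 N).
It fails at once if the burr is pressed on the bore with more than 35 N (contact force between burr and socket above 35 N).
It fails at once if another burr, the jar or the bowl is shifted by more than 20 mm (distance of any of burr_ceramic, burr_copper, spice_jar, walnut_bowl from where it was at the start of the episode above 0.02 m).
It also fails if it takes over 72 s, if anything falls off the work surface, if the arm or the gripper's body presses on something with over 40 N, if the wrist force passes 120 N, or if a joint passes its speed limit or range.

## Robot

A 6-joint arm with a two-finger parallel gripper is mounted at the origin on the work surface. World frame = base frame: x ahead of the robot, y to its left, z up, the work surface at z = 0. Lengths are in m, angles in degrees, forces in N, time in s.
With the tool pointing down it reaches from about 0.25 to 0.725 m from the base axis. Payload 9.7 kg.
Tool frame: the origin (TCP) lies midway between the tips of the shut fingers; the grasp point (between the pads) lies 19 mm behind it; z points along the fingers, y is the line along which they close (so a half turn about z gives the same grasp; the last joint's range is limited). The gripper opens to 85 mm and grips with 20 to 120 N. Pads are 22 mm wide; open, the fingers measure 114 mm over their backs; the gripper's body (76 mm by 85 mm) begins 54 mm behind the grasp point. The pads swing forward as they close: fully open they stand 13 mm farther back than shut.
Start: joints at [64.114, 4.979, 10.078, 95.1, 0, 90], TCP at [0.24, 0.495, 0.231] pointing down, gripper open.
Joint ranges: [-179.16, 179.16], [-48.56, 103.87], [-65.8, 70.77], [-126.05, 130.52], [-82.76, 87.17], [-180, 180]. Speed limits (degrees/s): [127.2, 127.2, 147.25, 180, 180, 180].

## Interface

Orientations are given as [roll, pitch, yaw] about the fixed x, y, z axes, in that order (R = Rz(yaw) Ry(pitch) Rx(roll)).
In Python, from workcell import * gives the robot as it stands.
- The arm moves only by the tool servo_tool, never from a script. Its argument "moves" is a list of rows, each a list of 4 numbers: the shift along the world's x, y, z in a scale on which 1.0 is 50 cm, then the turn about the world's z in parts of the range, where 1.0 means 180 degrees. A call has 1 to 20 rows; each row is the pose to reach, as a shift and turn from the pose commanded when the call began; what a row does not reach only later rows make up. A row lasts 1/12 s, in which the tool goes at most 41.7 mm and 7.16 degrees, less where a joint would pass 70% of its speed; a pose out of reach is approached as far as the arm can. Shift and turn numbers lie between -1 and 1, and a call with a number outside is refused. A call with a gripper value outside its range is refused whole. "claw" is the closure, from 0 (fully open) to 1 (shut), set as the call begins (left out, the last holds). The fingers move at their own pace and stop on an object; "force" is the grip in N (left out, the last holds). Time passes only in rows, so rows that repeat a pose let the fingers close. It gives the time, the measured TCP pose, the force, the opening and the grip force at its end, in the units of the state.
- get_obs(): the state, without advancing time (a new reading comes with each control period).
- camera(name): name is "scene" or "top" or "wrist"; returns the picture (400x640x3 uint8, red, green, blue); there is no depth.
- get_calibration(name): a dict with "fx", "fy", "cx", "cy" (pixels), "k1" (the pictures are not rectified: a ray, as slopes to the right and down, at radius r is drawn at 1 + k1 r^2 times it, then the intrinsics apply), "rvec" (rotation vector, rad) and "tvec" (3), from world to camera coordinates, as OpenCV has them; the wrist camera has in their place "tool_from_camera" (4x4, takes a point from camera to tool coordinates, whose origin is the TCP and whose axes are the flange's). Camera axes: x right, y down, z forward; pixel columns grow to the right and rows downward; lengths in m; the calibration is good to about 2 mm. A picture is of the moment at which its call begins: read the wrist's pose just before it. get_calibration takes no time and is no camera call.
- job_done(): hands the job in; it is judged then, once.
The state is a dict: "time": time; "q": joint angles; "qd": joint speeds; "joint_efforts": joint torques, N m; "ee_pos": TCP position; "tcp_rot": TCP orientation; "wrist_force": force on the tool from outside, world axes, zero at the start; "torque": the same for the moment, N m; "opening": finger opening in m; "grasp_force": force on a finger pad.
Only numpy, scipy, OpenCV 4.12 (cv2) and the standard library are available. Lean on these libraries where they do the work, as an engineer would, in place of code of your own. Each camera call takes 0.05 s, during which the arm holds its last target. There are 200 camera calls.

## Working session

There is one attempt and no reset: what is moved stays moved. The work goes in short steps, Python scripts to look and compute and a tool call to move; the robot and the scene stay as the last step left them, time stands still between calls to the robot, and variables do not carry over. Pictures are saved under pics/ and viewed, at most 10 in all, crops included, and the job is handed in when it is done.

Besides the shell and the picture viewer there is one more tool, called after "Emit:" as name([rows], argument=value, ...), one row to a line, values as JSON. servo_tool: Moves the arm, as the interface text tells. Its arguments: {"type":"object","properties":{"moves":{"type":"array","items":{"type":"array","items":{"type":"number"}}},"claw":{"type":"number"},"force":{"type":"number"}},"required":["moves"]}

```bash
mkdir -p pics; cat > h.py <<'E'
from workcell import *
import numpy as np, cv2
from scipy.spatial.transform import Rotation as R
def save(name,fn):
    im=camera(name); cv2.imwrite('pics/'+fn,im[:,:,::-1]); return im
def pose(name,obs=None):
    c=get_calibration(name)
    if name=='wrist':
        T=np.array(c['tool_from_camera']); o=obs or get_obs()
        Rt=R.from_euler('xyz',o['tcp_rot'],degrees=True).as_matrix()
        return c,Rt@T[:3,:3],Rt@T[:3,3]+np.array(o['ee_pos'])
    Rm=cv2.Rodrigues(np.array(c['rvec'],float))[0]
    return c,Rm.T,-Rm.T@np.array(c['tvec'],float).ravel()
def ray(name,uv,obs=None):
    c,Rm,p=pose(name,obs)
    d=np.array([(uv[0]-c['cx'])/c['fx'],(uv[1]-c['cy'])/c['fy']]);s=d.copy()
    for _ in range(20): s=d/(1+c['k1']*(s@s))
    v=Rm@np.array([s[0],s[1],1]); return p,v/np.linalg.norm(v)
def onz(name,uv,z,obs=None):
    p,v=ray(name,uv,obs); return p+v*(z-p[2])/v[2]
def proj(name,P,obs=None):
    c,Rm,p=pose(name,obs); q=Rm.T@(np.array(P)-p); s=q[:2]/q[2]; s=s*(1+c['k1']*(s@s))
    return np.array([s[0]*c['fx']+c['cx'],s[1]*c['fy']+c['cy']])
E
python3 - <<'E'
from h import *
o=get_obs();print(o)
a=save('top','top0.png');b=save('scene','scene0.png');w=save('wrist','wrist0.png')
cv2.imwrite('pics/m0.png',cv2.resize(np.vstack([a,b])[:,:,::-1],(480,600),interpolation=cv2.INTER_AREA))
for n in('top','scene'): print(n,pose(n)[2],get_calibration(n))
print(get_calibration('wrist'))
E
```

```text
{'time': 0.0, 'q': array([6.41139016e+01, 5.01096213e+00, 1.00341814e+01, 9.50986630e+01,
       1.65779636e-03, 8.99963409e+01]), 'qd': array([-0.00442314, -0.029247  , -0.05871126,  0.02157074, -0.00249875,
        0.01517382]), 'joint_efforts': array([ 3.22715736e-03, -5.20387137e+01,  4.64804757e+01,  1.62244641e-02,
        2.57454549e-04,  1.46391648e-05]), 'ee_pos': array([0.24001549, 0.49461665, 0.23058194]), 'tcp_rot': array([-1.79924556e+02, -1.66261307e-03,  1.54117559e+02]), 'wrist_force': array([ 0.08998234, -0.12504522,  0.75525108]), 'torque': array([ 0.05581407,  0.00723709, -0.04416785]), 'grasp_force': 0.0, 'opening': 0.08549381031050166}
top [ 0.55951382 -0.03080196  0.85668094] {'fx': 363.0245136001301, 'fy': 363.0245136001301, 'cx': 315.94364439735614, 'cy': 199.31990105181393, 'k1': 0.013795995521620679, 'rvec': array([ 2.16772563, -2.19547402,  0.11267343]), 'tvec': array([-0.0342149 ,  0.63461204,  0.80249835])}
scene [ 1.2503608  -0.2865609   0.92369694] {'fx': 517.2062356374091, 'fy': 517.2062356374091, 'cx': 320.8352570747003, 'cy': 205.73745155952253, 'k1': -0.03201449509699124, 'rvec': array([ 2.06585041,  1.40649758, -0.50885942]), 'tvec': array([-0.2077919 , -0.35868415,  1.52541912])}
{'fx': 287.13903407663025, 'fy': 287.13903407663025, 'cx': 314.7256564367591, 'cy': 198.2072340248167, 'k1': -0.03571432963764743, 'tool_from_camera': array([[ 9.76613395e-04, -9.65863303e-01, -2.59050432e-01,
         6.54307188e-02],
       [ 9.99998897e-01,  6.53309744e-04,  1.33412019e-03,
         4.63118851e-04],
       [-1.11933756e-03, -2.59051449e-01,  9.65862875e-01,
        -1.42710025e-01],
       [ 0.00000000e+00,  0.00000000e+00,  0.00000000e+00,
         1.00000000e+00]])}
```

View pics/top0.png

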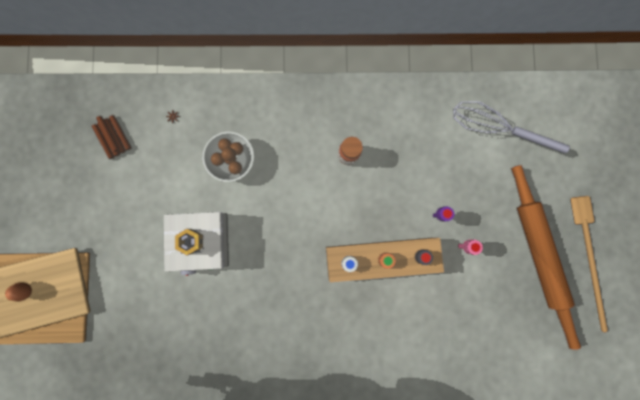

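View pics/scene0.png

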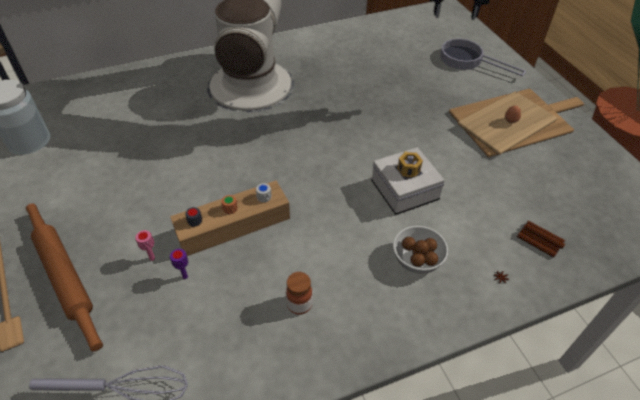

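The top view shows red-spotted burr candidates at three places. The dark one in the stand is at (425,257), the pink one beside it at (475,247) and the purple one at (446,214). The dark one fits: dark head, in a stand well. The drive nut is at (188,241), the jar at (350,150) and the bowl at (228,157). I'll confirm in a crop while measuring.

```bash
python3 - <<'E'
from h import *
a=cv2.imread('pics/top0.png');b=cv2.imread('pics/scene0.png')
def cen(im,box,f):
    x0,y0,x1,y1=box; h=cv2.cvtColor(im[y0:y1,x0:x1],cv2.COLOR_BGR2HSV).astype(int)
    m=f(h[...,0],h[...,1],h[...,2]); ys,xs=np.nonzero(m); return np.array([xs.mean()+x0,ys.mean()+y0]),m.sum(),m,(x0,y0)
red=lambda h,s,v:((h<6)|(h>172))&(s>140)&(v>90)
rt,n1,_,_=cen(a,(412,245,440,270),red); rs,n2,_,_=cen(b,(183,205,206,222),red)
def tri(u1,u2):
    p,v=ray('top',u1);q,w=ray('scene',u2);A=np.c_[v,-w];t=np.linalg.lstsq(A,q-p,rcond=None)[0]
    return (p+v*t[0]+q+w*t[1])/2,np.linalg.norm(p+v*t[0]-q-w*t[1])
print('red',rt,n1,rs,n2,onz('top',rt,.088),onz('scene',rs,.088),tri(rt,rs))
for nm,f,bt,bs in(('blue',lambda h,s,v:(h>100)&(h<125)&(s>130)&(v>80),(340,255,360,275),(255,180,272,196)),('green',lambda h,s,v:(h>45)&(h<85)&(s>110),(378,250,398,270),(220,195,238,210))):
    u,n,_,_=cen(a,bt,f);w,m,_,_=cen(b,bs,f);print(nm,u,n,onz('top',u,.088),onz('scene',w,.088))
yel=lambda h,s,v:(h>12)&(h<35)&(s>110)&(v>60)
u,n,m,o=cen(a,(170,222,208,260),yel)
c=cv2.convexHull(np.argwhere(m)[:,::-1].astype(np.float32)+np.array(o,np.float32));print('nut',u,n,onz('top',u,.106),cv2.minEnclosingCircle(c))
u,n,m,o=cen(b,(395,148,428,180),yel);print(u,n,onz('scene',u,.09))
for n,im,(x,y) in(('top',a,(188,241)),): pass
cr=np.hstack([cv2.resize(a[215:285,390:490],(500,350),interpolation=cv2.INTER_CUBIC)])
cr2=cv2.resize(a[222:262,168:208],(300,300),interpolation=cv2.INTER_CUBIC); cr2=cv2.copyMakeBorder(cr2,0,50,0,0,0)
cv2.imwrite('pics/crop.png',np.hstack([cr,cr2]))
print(proj('top',[.5,0,.1]),proj('top',[.6,0,.1]))
E
```

```text
red [425.515625 257.21875 ] 64 [192.11864407 211.88135593] 59 [ 0.50388481 -0.27001576  0.088     ] [ 0.50279551 -0.27006872  0.088     ] (array([ 0.50387937, -0.26989864,  0.08905967]), np.float64(0.0004347289956605867))
blue [349.75609756 264.        ] 41 [ 0.49196162 -0.11045427  0.088     ] [ 0.49036208 -0.11043654  0.088     ]
green [387.67346939 260.57142857] 49 [ 0.4979717  -0.19020888  0.088     ] [ 0.49635443 -0.19022687  0.088     ]
nut [187.55642023 241.65758755] 257 [0.54356164 0.22208995 0.106     ] ((187.0, 241.5), 12.777032852172852)
[409.99666667 163.94333333] 300 [0.54283711 0.22654202 0.09      ]
[296.71453037 261.33245044] [296.31233908 212.79792493]
```

View pics/crop.png

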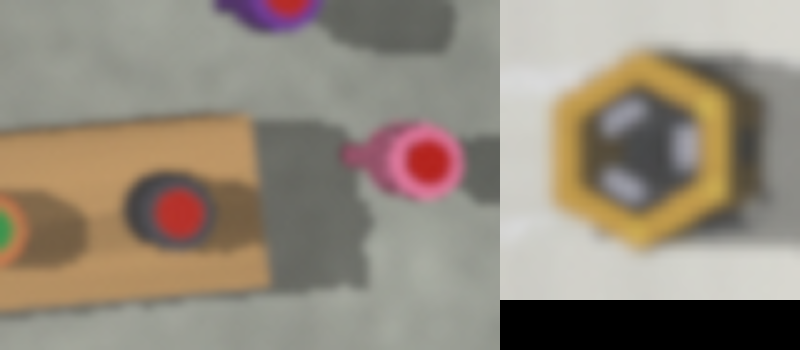

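The crop confirms it: the dark head with the red spot sits in the stand's end well, and the pink and purple ones stand loose beside it. Burr ≈ (0.503, -0.270), wells 80 mm apart as stated, stand yaw ≈ 4.3°; nut ≈ (0.543, 0.223). First I'll go and look at the nut from above on the way, with the tool at yaw 94.3°.

The rows are not in the units I measure in: shifts go in shares of 50 cm and turns go in shares of 180 degrees. I convert before sending: 30.3 cm / 50 = 0.606, -27.2 cm / 50 = -0.544, -1.044 rad / 3.1416 = -0.3323.

Emit:
servo_tool([
  [0.606,-0.544,-0.06,-0.3323],
  [0.606,-0.544,-0.06,-0.3323],
  [0.606,-0.544,-0.06,-0.3323],
  [0.606,-0.544,-0.06,-0.3323],
  [0.606,-0.544,-0.06,-0.3323],
  [0.606,-0.544,-0.06,-0.3323],
  [0.606,-0.544,-0.06,-0.3323],
  [0.606,-0.544,-0.06,-0.3323],
  [0.606,-0.544,-0.06,-0.3323],
  [0.606,-0.544,-0.06,-0.3323],
  [0.606,-0.544,-0.06,-0.3323],
  [0.606,-0.544,-0.06,-0.3323],
  [0.606,-0.544,-0.06,-0.3323],
  [0.606,-0.544,-0.06,-0.3323],
  [0.606,-0.544,-0.06,-0.3323],
  [0.606,-0.544,-0.06,-0.3323],
], claw=0)

```text
time: 1.48
ee_pos: [0.5425, 0.2237, 0.2016]
tcp_rot: [180.0, -0.0, 94.4]
wrist_force: [0.2, -0.1, -0.1]
opening: 0.0854
grasp_force: 0.0
```

```bash
python3 - <<'E'
from h import *
o=get_obs();print(o['ee_pos'],o['tcp_rot'],o['q'],o['torque'])
im=save('wrist','w1.png');np.save('o1.npy',o,allow_pickle=True)
print(proj('wrist',[.5435,.2225,.106],o))
E
```

```text
[0.54252402 0.22371147 0.2016336 ] [ 1.79974734e+02 -1.21629713e-02  9.43882112e+01] [2.24071333e+01 9.54616848e+00 1.18195324e+01 9.22455748e+01
 3.75089096e-03 1.08018926e+02] [ 0.01119609  0.07983646 -0.05596875]
[315.23588009 202.06861967]
```

View pics/w1.png

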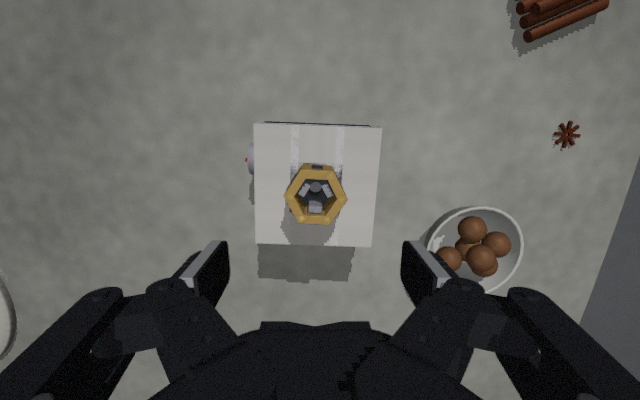

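Scaled: -49.2 cm / 50 = -0.984, -4 cm / 50 = -0.08.

Emit:
servo_tool([
  [-0.08,-0.984,0,0],
  [-0.08,-0.984,0,0],
  [-0.08,-0.984,0,0],
  [-0.08,-0.984,0,0],
  [-0.08,-0.984,0,0],
  [-0.08,-0.984,0,0],
  [-0.08,-0.984,0,0],
  [-0.08,-0.984,0,0],
  [-0.08,-0.984,0,0],
  [-0.08,-0.984,0,0],
  [-0.08,-0.984,0,0],
  [-0.08,-0.984,0,0],
  [-0.08,-0.984,0,0],
  [-0.08,-0.984,0,0],
  [-0.08,-0.984,0,0],
  [-0.08,-0.984,0,0],
  [-0.08,-0.984,0,0],
  [-0.08,-0.984,0,0],
])

```text
time: 3.03
ee_pos: [0.5035, -0.2681, 0.2015]
tcp_rot: [180.0, 0.0, 94.4]
wrist_force: [-0.3, -0.7, 0.7]
opening: 0.0854
grasp_force: 0.0
```

```bash
python3 - <<'E'
from h import *
o=get_obs();print(o['ee_pos'],o['tcp_rot'],o['q'],o['torque'])
im=save('wrist','w2.png');np.save('o2.npy',o,allow_pickle=True)
h=cv2.cvtColor(im[:,:,::-1].copy(),cv2.COLOR_BGR2HSV).astype(int)
m=(((h[...,0]<6)|(h[...,0]>172))&(h[...,1]>140)&(h[...,2]>90)).astype(np.uint8)
n,l,st,c=cv2.connectedComponentsWithStats(m)
for i in range(1,n):
    if st[i,4]>40: print(st[i],c[i],onz('wrist',c[i],.088,o))
print(proj('wrist',[.503,-.27,.088],o))
E
```

```text
[ 0.50346281 -0.2680724   0.20154277] [1.79980146e+02 8.26220296e-03 9.43950409e+01] [-2.80352263e+01  7.24666755e+00  9.23719735e+00  9.19693417e+01
  3.67326779e-03  5.75697320e+01] [-0.02208339 -0.00832598  0.00819779]
[304 187  22  21 363] [314.3415978 196.7768595] [ 0.50367149 -0.26934358  0.088     ]
[393 244  10  17 113] [397.73451327 252.09734513] [ 0.58923987 -0.31876348  0.088     ]
[317 289  19  17 251] [325.65737052 296.96812749] [ 0.52337349 -0.37394705  0.088     ]
[313.5612444  197.40865202]
```

View pics/w2.png

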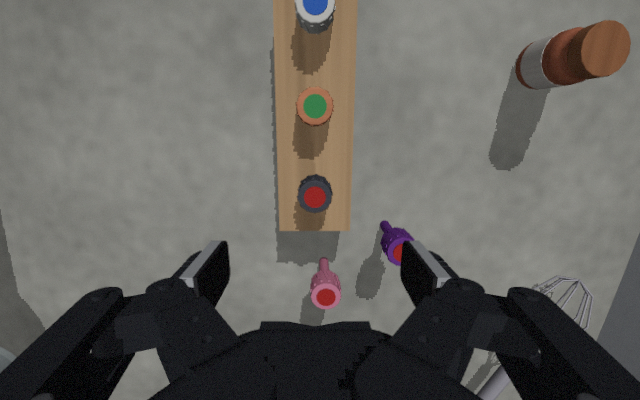

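w1 shows the nut at (316,194) in the drive. w2 shows the dark burr's red spot at (314,197), centred between the open fingers, with pink at (326,297) and purple at (398,252) clear of the fingers. The cameras agree on (0.5036, -0.2697), so I'm descending to the head.

Scaled: -13.8 cm / 50 = -0.276, -13.6 cm / 50 = -0.272.

Emit:
servo_tool([
  [0,-0.002,-0.08,0],
  [0,-0.002,-0.15,0],
  [0,-0.002,-0.2,0],
  [0,-0.002,-0.24,0],
  [0,-0.002,-0.26,0],
  [0,-0.002,-0.272,0],
  [0,-0.002,-0.276,0],
  [0,-0.002,-0.276,0],
  [0,-0.002,-0.276,0],
])

```text
time: 3.83
ee_pos: [0.5038, -0.2705, 0.0647]
tcp_rot: [179.9, 0.1, 94.3]
wrist_force: [-0.3, -0.1, 0.6]
opening: 0.0854
grasp_force: 0.0
```

```bash
python3 - <<'E'
from h import *
a=cv2.imread('pics/w1.png'); o=np.load('o1.npy',allow_pickle=True).item()
# unproject crop to plane z=.106 : metric rectified view, 0.2 mm/px, x right,y up, centre .5435,.2225
S=.0001;N=600
g=np.array([[proj('wrist',[.5435+(i-N/2)*S,.2225-(j-N/2)*S,.106],o) for i in range(0,N)] for j in range(0,N)],np.float32)
r=cv2.remap(a,g[...,0],g[...,1],cv2.INTER_CUBIC); cv2.imwrite('pics/rect.png',r)
t=cv2.imread('pics/top0.png')
g=np.array([[proj('top',[.5435+(i-N/2)*S,.2225-(j-N/2)*S,.106]) for i in range(0,N,3)] for j in range(0,N,3)],np.float32)
cv2.imwrite('pics/rects.png',np.hstack([r,cv2.copyMakeBorder(cv2.remap(t,g[...,0],g[...,1],cv2.INTER_CUBIC),0,400,0,0,0)]))
E
```

```text
Traceback (most recent call last):
  File "h.py", line 22, in proj
    c,Rm,p=pose(name,obs); q=Rm.T@(np.array(P)-p); s=q[:2]/q[2]; s=s*(1+c['k1']*(s@s))
           ~~~~^^^^^^^^^^
  File "h.py", line 7, in pose
    c=get_calibration(name)
ValueError: time passes only in moves, steps and waits
```

Emit:
servo_tool([
  [0,0,0,0],
  [0,0,0,0],
  [0,0,0,0],
  [0,0,0,0],
  [0,0,0,0],
  [0,0,0,0],
  [0,0,0,0],
  [0,0,0,0],
  [0,0,0,0],
  [0,0,0,0],
], claw=1, force=40)

```text
time: 4.67
ee_pos: [0.5033, -0.2703, 0.0638]
tcp_rot: [180.0, 0.0, 94.3]
wrist_force: [-0.5, 0.6, 5.1]
opening: 0.0307
grasp_force: 39.7
```

```bash
sed -i 's/^import numpy as np, cv2/import numpy as np, cv2, functools\nget_calibration=functools.lru_cache(get_calibration)/' h.py
python3 - <<'E'
from h import *
o=np.load('o1.npy',allow_pickle=True).item()
S=.0001;N=600;out=[]
for n,f in(('wrist','w1'),('top','top0')):
    c,Rm,p=pose(n,o); a=cv2.imread(f'pics/{f}.png')
    i,j=np.meshgrid(np.arange(N),np.arange(N)); P=np.stack([.5435+(i-N/2)*S,.2225-(j-N/2)*S,0*i+.106],-1)
    q=(P-p)@Rm; s=q[...,:2]/q[...,2:]; s=s*(1+c['k1']*(s**2).sum(-1,keepdims=True))
    g=(s*c['fx']+[c['cx'],c['cy']]).astype(np.float32)
    r=cv2.remap(a,g[...,0],g[...,1],cv2.INTER_CUBIC)
    for k in range(0,N,100): r[k,::6]=255;r[::6,k]=255
    out.append(cv2.resize(r,(400,400)))
cv2.imwrite('pics/rects.png',np.hstack(out))
E
```

```text
(no output)
```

View pics/rects.png

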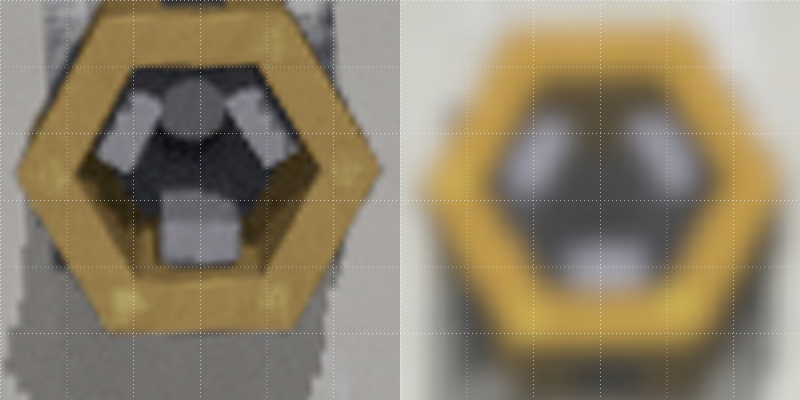

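The rectified views (0.15 mm/px) show the nut's corners at (18,175) and (381,170), with flats facing ±y. That puts the nut axis at about (0.5434, 0.2266) from the wrist camera. Applying the same camera's burr bias, the TCP target is about (0.543, 0.2256). The grip is good at 31 mm opening, so next I lift and carry.

Scaled: 13 cm / 50 = 0.26, 12.5 cm / 50 = 0.25.

Emit:
servo_tool([
  [0,0,0.02,0],
  [0,0,0.06,0],
  [0,0,0.12,0],
  [0,0,0.19,0],
  [0,0,0.25,0],
  [0,0,0.26,0],
  [0,0,0.26,0],
])

```text
time: 5.25
ee_pos: [0.5039, -0.2706, 0.1958]
tcp_rot: [179.8, 0.1, 94.3]
wrist_force: [0.0, -0.7, -1.5]
opening: 0.0304
grasp_force: 40.4
```

Scaled: 49.6 cm / 50 = 0.992, 48.5 cm / 50 = 0.97.

Emit:
servo_tool([
  [0.004,0.04,0,0],
  [0.008,0.1,0,0],
  [0.014,0.17,0,0],
  [0.02,0.24,0,0],
  [0.026,0.32,0,0],
  [0.032,0.4,0,0],
  [0.04,0.48,0,0],
  [0.046,0.56,0,0],
  [0.052,0.64,0,0],
  [0.06,0.72,0,0],
  [0.066,0.8,0,0],
  [0.072,0.87,0,0],
  [0.076,0.93,0,0],
  [0.078,0.97,0,0],
  [0.08,0.992,0,0],
  [0.08,0.992,0,0],
  [0.08,0.992,0,0],
  [0.08,0.992,0,0],
  [0.08,0.992,0,0],
])

```text
time: 6.83
ee_pos: [0.5432, 0.2245, 0.1932]
tcp_rot: [-180.0, 0.0, 94.2]
wrist_force: [-0.4, 0.7, -1.0]
opening: 0.0308
grasp_force: 40.4
```

```bash
python3 - <<'E'
from h import *
o=get_obs();print(o['ee_pos'],o['tcp_rot'],o['wrist_force'],o['torque'])
im=save('wrist','w3.png');np.save('o3.npy',o,allow_pickle=True)
s=save('scene','s3.png')
h=cv2.cvtColor(im[:,:,::-1].copy(),cv2.COLOR_BGR2HSV).astype(int)
m=(((h[...,0]<6)|(h[...,0]>172))&(h[...,1]>140)&(h[...,2]>70)).astype(np.uint8)
n,l,st,c=cv2.connectedComponentsWithStats(m)
for i in range(1,n):
    if st[i,4]>40: print(st[i],c[i],onz('wrist',c[i],o['ee_pos'][2]+.024,o)-o['ee_pos'])
print(proj('wrist',o['ee_pos']+[0,0,.024],o))
big=cv2.resize(im[140:300,235:395],(500,500),interpolation=cv2.INTER_CUBIC)
sb=cv2.resize(s[90:210,360:460],(300,360),interpolation=cv2.INTER_CUBIC)
cv2.imwrite('pics/v3.png',np.hstack([big,cv2.copyMakeBorder(sb,0,140,0,0,0)])[:,:,::-1])
E
```

```text
[0.54316026 0.224513   0.19316777] [-1.79982039e+02  1.69935914e-02  9.42139879e+01] [-0.43710035  0.65343965 -1.04045635] [-0.03788996 -0.00973813 -0.01547249]
[ 293  249   44   40 1404] [314.71866097 268.46937322] [0.00016719 0.00069647 0.024     ]
[314.24290426 269.80439518]
```

View pics/v3.png

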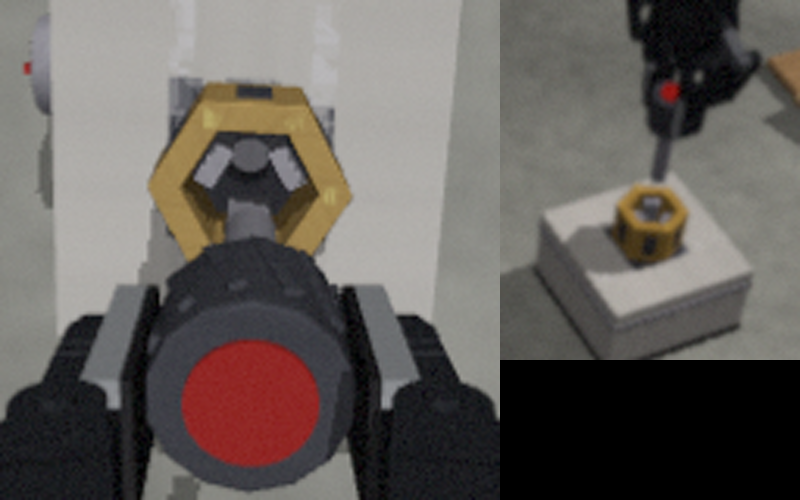

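The crop shows the burr hanging upright between the pads, with the red spot offset (0.2, 0.7) mm from the TCP. The nut's corners are at crop pixels (150,187) and (351,193). The tip looks well placed over the opening, so I'm lowering to just above the jaws and letting it settle.

Scaled: -2.7 cm / 50 = -0.054, -2 cm / 50 = -0.04.

Emit:
servo_tool([
  [0,0,-0.02,0],
  [0,0,-0.04,0],
  [0,0,-0.054,0],
  [0,0,-0.054,0],
  [0,0,-0.054,0],
  [0,0,-0.054,0],
  [0,0,-0.054,0],
  [0,0,-0.054,0],
])

```text
time: 7.6
ee_pos: [0.5433, 0.226, 0.1668]
tcp_rot: [180.0, -0.0, 94.3]
wrist_force: [-0.4, 0.2, -1.6]
opening: 0.0305
grasp_force: 40.3
```

```bash
python3 - <<'E'
from h import *
o=np.load('o3.npy',allow_pickle=True).item()
print(onz('wrist',(315.2,200.8),.106,o))
for i in range(1): o=get_obs();print(o['ee_pos'],o['wrist_force'])
E
```

```text
[0.5437485 0.2267078 0.106    ]
[0.54330594 0.22595812 0.16677602] [-0.3507261   0.18713557 -1.55975704]
```

Scaled: -3 cm / 50 = -0.06, -2.5 cm / 50 = -0.05.

Emit:
servo_tool([
  [0,0,-0.01,0],
  [0,0,-0.02,0],
  [0,0,-0.03,0],
  [0,0,-0.04,0],
  [0,0,-0.05,0],
  [0,0,-0.06,0],
  [0,0,-0.06,0],
  [0,0,-0.06,0],
])

```text
time: 8.27
ee_pos: [0.5429, 0.2257, 0.1359]
tcp_rot: [-180.0, 0.0, 94.3]
wrist_force: [-0.2, -0.3, -0.8]
opening: 0.0306
grasp_force: 40.3
```

No contact so far. Next I enter the bore gently.

Scaled: -1.2 cm / 50 = -0.024, -1 cm / 50 = -0.02.

Emit:
servo_tool([
  [0,0,-0.004,0],
  [0,0,-0.008,0],
  [0,0,-0.012,0],
  [0,0,-0.016,0],
  [0,0,-0.02,0],
  [0,0,-0.024,0],
  [0,0,-0.024,0],
  [0,0,-0.024,0],
])

```text
time: 8.93
ee_pos: [0.5431, 0.2258, 0.1241]
tcp_rot: [-180.0, 0.0, 94.3]
wrist_force: [-0.9, -0.0, -2.3]
opening: 0.0309
grasp_force: 40.3
```

Scaled: -0.95 cm / 50 = -0.019, -0.9 cm / 50 = -0.018.

Emit:
servo_tool([
  [0,0,-0.004,0],
  [0,0,-0.008,0],
  [0,0,-0.012,0],
  [0,0,-0.016,0],
  [0,0,-0.018,0],
  [0,0,-0.019,0],
  [0,0,-0.019,0],
  [0,0,-0.019,0],
])

```text
time: 9.6
ee_pos: [0.5431, 0.2258, 0.1149]
tcp_rot: [180.0, -0.0, 94.3]
wrist_force: [-0.3, -0.5, -1.7]
opening: 0.0309
grasp_force: 40.3
```

Scaled: -0.1 cm / 50 = -0.002, -0.05 cm / 50 = -0.001.

Emit:
servo_tool([
  [0,0,-0.001,0],
  [0,0,-0.001,0],
  [0,0,-0.002,0],
  [0,0,-0.002,0],
  [0,0,-0.002,0],
])

```text
time: 10.02
ee_pos: [0.5432, 0.2258, 0.1138]
tcp_rot: [180.0, -0.0, 94.3]
wrist_force: [-0.6, 0.6, -1.1]
opening: 0.0308
grasp_force: 40.4
```

Scaled: -0.08 cm / 50 = -0.0016, -0.06 cm / 50 = -0.0012.

Emit:
servo_tool([
  [0,0,-0.0006,0],
  [0,0,-0.0012,0],
  [0,0,-0.0016,0],
  [0,0,-0.0016,0],
])

```text
time: 10.35
ee_pos: [0.5432, 0.2259, 0.1137]
tcp_rot: [180.0, -0.0, 94.3]
wrist_force: [-1.3, -0.2, 4.5]
opening: 0.0311
grasp_force: 41.0
```

Contact at about 6 N, and the height matches home (TCP 0.1137 against 0.1138 expected). Now I release, rise, and turn to a nut flat (yaw 180.8°, +1.51 rad).

Scaled: 5 cm / 50 = 0.1, 3 cm / 50 = 0.06.

Emit:
servo_tool([
  [0,0,0.001,0],
  [0,0,0.001,0],
  [0,0,0.001,0],
  [0,0,0.001,0],
  [0,0,0.001,0],
  [0,0,0.001,0],
  [0,0,0.02,0],
  [0,0,0.06,0],
  [0,0,0.1,0],
  [0,0,0.1,0],
], claw=0)

```text
time: 11.18
ee_pos: [0.5444, 0.2263, 0.1679]
tcp_rot: [179.7, -0.1, 94.3]
wrist_force: [0.8, -0.3, -0.2]
opening: 0.0852
grasp_force: 0.0
```

Scaled: 0.08 cm / 50 = 0.0016, 1.51 rad / 3.1416 = 0.4806.

Emit:
servo_tool([
  [0,0.0016,0,0.4806],
  [0,0.0016,0,0.4806],
  [0,0.0016,0,0.4806],
  [0,0.0016,0,0.4806],
  [0,0.0016,0,0.4806],
  [0,0.0016,0,0.4806],
  [0,0.0016,0,0.4806],
  [0,0.0016,0,0.4806],
  [0,0.0016,0,0.4806],
  [0,0.0016,0,0.4806],
  [0,0.0016,0,0.4806],
  [0,0.0016,0,0.4806],
  [0,0.0016,0,0.4806],
  [0,0.0016,0,0.4806],
  [0,0.0016,0,0.4806],
  [0,0.0016,0,0.4806],
  [0,0.0016,0,0.4806],
])

```text
time: 12.6
ee_pos: [0.5431, 0.2266, 0.163]
tcp_rot: [180.0, 0.0, -179.3]
wrist_force: [-0.9, -0.1, 0.2]
opening: 0.0854
grasp_force: 0.0
```

```bash
python3 - <<'E'
from h import *
o=get_obs();print(o['ee_pos'],o['tcp_rot'],o['wrist_force'],o['torque'],o['q'])
im=save('wrist','w4.png');s=save('scene','s4.png')
h=cv2.cvtColor(im[:,:,::-1].copy(),cv2.COLOR_BGR2HSV).astype(int)
m=(((h[...,0]<6)|(h[...,0]>172))&(h[...,1]>140)&(h[...,2]>70)).astype(np.uint8)
n,l,st,c=cv2.connectedComponentsWithStats(m)
for i in range(1,n):
    if st[i,4]>40: print(st[i],c[i],onz('wrist',c[i],.138,o))
big=cv2.resize(im[100:340,195:435],(500,500),interpolation=cv2.INTER_CUBIC)
sb=cv2.resize(s[90:210,360:460],(300,360),interpolation=cv2.INTER_CUBIC)
cv2.imwrite('pics/v4.png',np.hstack([big,cv2.copyMakeBorder(sb,0,140,0,0,0)])[:,:,::-1])
E
```

```text
[0.54312211 0.22662195 0.16304149] [ 1.79998320e+02  1.86138439e-03 -1.79297654e+02] [-0.86988452 -0.05071407  0.163561  ] [-0.01267084 -0.00832368  0.08408692] [2.26483015e+01 9.41780379e+00 7.41027612e+00 8.79901179e+01
 8.62786321e-04 2.19459558e+01]
[298 215  33  31 777] [314.20720721 230.15572716] [0.54362617 0.22700456 0.138     ]
```

View pics/v4.png

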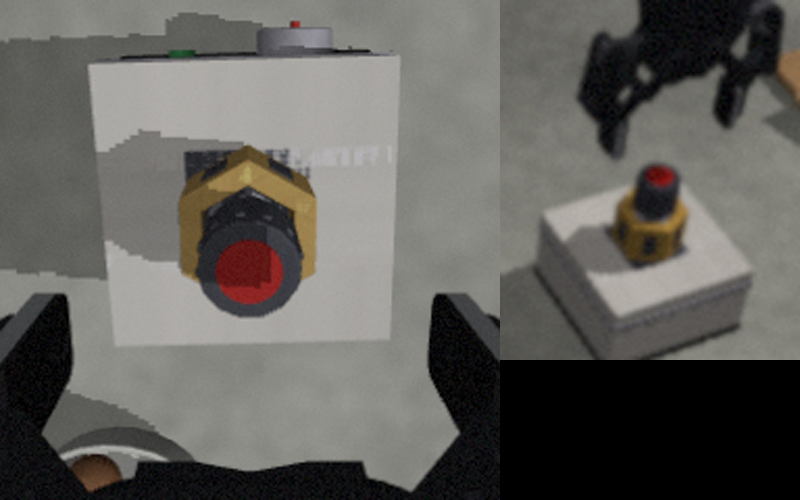

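The burr stands home and upright, its top at (0.5436, 0.2270) over the nut axis. The flats lie square to the fingers, so I descend around the nut and close.

Scaled: -8.6 cm / 50 = -0.172, -8.2 cm / 50 = -0.164.

Emit:
servo_tool([
  [0,0,-0.06,0],
  [0,0,-0.11,0],
  [0,0,-0.144,0],
  [0,0,-0.164,0],
  [0,0,-0.172,0],
  [0,0,-0.172,0],
  [0,0,-0.172,0],
  [0,0,-0.172,0],
])

```text
time: 13.37
ee_pos: [0.5438, 0.2269, 0.0785]
tcp_rot: [180.0, 0.1, -179.2]
wrist_force: [-0.7, -0.7, 0.2]
opening: 0.0858
grasp_force: 0.0
```

Emit:
servo_tool([
  [0,0,0,0],
  [0,0,0,0],
  [0,0,0,0],
  [0,0,0,0],
  [0,0,0,0],
  [0,0,0,0],
  [0,0,0,0],
  [0,0,0,0],
], claw=1, force=40)

```text
time: 14.03
ee_pos: [0.5434, 0.2259, 0.0778]
tcp_rot: [-179.9, 0.1, -179.2]
wrist_force: [-1.8, -5.1, 5.6]
opening: 0.0473
grasp_force: 42.1
```

```bash
python3 - <<'E'
from h import *
o=get_obs();print(o['ee_pos'],o['tcp_rot'],o['wrist_force'],o['torque'],o['joint_efforts'][[0,5]],o['opening'])
E
```

```text
[0.5433974  0.22587322 0.07782573] [-1.79931247e+02  5.71422794e-02 -1.79213686e+02] [-1.82340166 -5.09056963  5.55542658] [-0.95895096  0.1634934   0.07605406] [2.53853537 0.1306677 ] 0.04726310057934787
```

```bash
cat > t.py <<'E'
from h import *
T=[];J=[]
for k in range(5):
    o=get_obs();T.append(o['torque'][2]);J.append(o['joint_efforts'][5]);camera('top')
print('t',round(o['time'],2),'yaw',round(o['tcp_rot'][2],2),'tz',np.round(T,3),np.mean(T).round(3),'j6',np.round(J,3),'p',o['ee_pos'].round(4),'f',o['wrist_force'].round(1),'grip',o['opening'].round(4))
E
echo
```

```text
(no output)
```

Scaled: -0.05 cm / 50 = -0.001, -0.05 rad / 3.1416 = -0.0159.

Emit:
servo_tool([
  [0,-0.001,0,-0.0159],
  [0,-0.001,0,-0.0318],
  [0,-0.001,0,-0.0477],
  [0,-0.001,0,-0.0477],
])

```text
time: 14.37
ee_pos: [0.5434, 0.2257, 0.0778]
tcp_rot: [-180.0, 0.1, 172.1]
wrist_force: [-1.0, -3.1, 5.8]
opening: 0.0477
grasp_force: 42.1
```

```bash
python3 t.py
```

```text
Traceback (most recent call last):
  File "t.py", line 5, in <module>
    print('t',round(o['time'],2),'yaw',round(o['tcp_rot'][2],2),'tz',np.round(T,3),np.mean(T).round(3),'j6',np.round(J,3),'p',o['ee_pos'].round(4),'f',o['wrist_force'].round(1),'grip',o['opening'].round(4))
                                                                                                                                                                                        ^^^^^^^^^^^^^^^^^^
AttributeError: 'float' object has no attribute 'round'
```

Scaled: -0.15 rad / 3.1416 = -0.0477.

Emit:
servo_tool([
  [0,0,0,-0.0159],
  [0,0,0,-0.0318],
  [0,0,0,-0.0477],
  [0,0,0,-0.0477],
])

```text
time: 14.95
ee_pos: [0.5434, 0.2257, 0.0778]
tcp_rot: [-180.0, 0.1, 163.5]
wrist_force: [-1.2, -3.1, 5.6]
opening: 0.0475
grasp_force: 42.2
```

```bash
python3 t.py
```

```text
Traceback (most recent call last):
  File "t.py", line 5, in <module>
    print('t',round(o['time'],2),'yaw',round(o['tcp_rot'][2],2),'tz',np.round(T,3),np.mean(T).round(3),'j6',np.round(J,3),'p',o['ee_pos'].round(4),'f',o['wrist_force'].round(1),'grip',o['opening'].round(4))
                                                                                                                                                                                        ^^^^^^^^^^^^^^^^^^
AttributeError: 'float' object has no attribute 'round'
```

```bash
sed -i "s/o\['opening'\].round(4)/round(o['opening'],4)/" t.py; python3 t.py
```

```text
t 15.4 yaw 163.66 tz [-0.081 -0.085 -0.173 -0.148 -0.164] -0.13 j6 [-0.127 -0.128 -0.128 -0.128 -0.128] p [0.5433 0.2257 0.0778] f [-1.  -4.1  6.2] grip 0.0474
```

Scaled: -0.1 rad / 3.1416 = -0.0318.

Emit:
servo_tool([
  [0,0,0,-0.0095],
  [0,0,0,-0.0191],
  [0,0,0,-0.0318],
])

```text
time: 15.7
ee_pos: [0.5433, 0.2256, 0.0778]
tcp_rot: [-180.0, 0.1, 157.9]
wrist_force: [-0.9, -4.0, 5.7]
opening: 0.047
grasp_force: 42.2
```

```bash
python3 t.py
```

```text
t 15.9 yaw 157.93 tz [ 0.083 -0.164 -0.148 -0.121 -0.094] -0.089 j6 [-0.839 -0.511  0.427  0.074 -0.075] p [0.5434 0.2257 0.0778] f [-1.4 -3.4  6.7] grip 0.0472
```

Joint 6's settled effort is a clean torque signal: 0.128 N m matches the stated slack 0.13, so the goal is about 0.25. I continue in small steps.

Scaled: -0.1 rad / 3.1416 = -0.0318.

Emit:
servo_tool([
  [0,0,0,-0.0095],
  [0,0,0,-0.0191],
  [0,0,0,-0.0286],
  [0,0,0,-0.0318],
  [0,0,0,-0.0318],
  [0,0,0,-0.0318],
])

```text
time: 16.45
ee_pos: [0.5434, 0.2256, 0.0778]
tcp_rot: [-180.0, 0.1, 152.2]
wrist_force: [-1.1, -3.3, 5.3]
opening: 0.0468
grasp_force: 42.2
```

```bash
python3 t.py
```

```text
t 16.65 yaw 152.2 tz [-0.073 -0.057 -0.135 -0.113 -0.125] -0.101 j6 [-0.095 -0.12  -0.126 -0.127 -0.127] p [0.5433 0.2256 0.0778] f [-1.1 -3.8  6.3] grip 0.0475
```

Scaled: -0.1 rad / 3.1416 = -0.0318.

Emit:
servo_tool([
  [0,0,0,-0.0095],
  [0,0,0,-0.0191],
  [0,0,0,-0.0286],
  [0,0,0,-0.0318],
  [0,0,0,-0.0318],
  [0,0,0,-0.0318],
])

```text
time: 17.2
ee_pos: [0.5433, 0.2256, 0.0778]
tcp_rot: [-180.0, 0.1, 146.5]
wrist_force: [-2.2, -4.1, 5.6]
opening: 0.0474
grasp_force: 42.2
```

```bash
python3 t.py
```

```text
t 17.4 yaw 146.47 tz [-0.155 -0.148 -0.158 -0.129 -0.118] -0.142 j6 [-0.095 -0.12  -0.126 -0.127 -0.127] p [0.5433 0.2256 0.0778] f [-2.2 -5.1  5.4] grip 0.0473
```

Scaled: -0.12 rad / 3.1416 = -0.0382.

Emit:
servo_tool([
  [0,0,0,-0.0095],
  [0,0,0,-0.0191],
  [0,0,0,-0.0286],
  [0,0,0,-0.0382],
  [0,0,0,-0.0382],
  [0,0,0,-0.0382],
])

```text
time: 17.95
ee_pos: [0.5432, 0.2255, 0.0778]
tcp_rot: [-180.0, 0.1, 139.6]
wrist_force: [-2.6, -3.9, 6.6]
opening: 0.0471
grasp_force: 42.2
```

```bash
python3 t.py
```

```text
t 18.15 yaw 139.59 tz [-0.117 -0.11  -0.142 -0.168 -0.133] -0.134 j6 [-0.029 -0.103 -0.122 -0.126 -0.127] p [0.5433 0.2255 0.0778] f [-1.3 -4.9  6.6] grip 0.0474
```

Scaled: -0.12 rad / 3.1416 = -0.0382.

Emit:
servo_tool([
  [0,0,0,-0.0095],
  [0,0,0,-0.0191],
  [0,0,0,-0.0286],
  [0,0,0,-0.0382],
  [0,0,0,-0.0382],
  [0,0,0,-0.0382],
])

```text
time: 18.7
ee_pos: [0.5432, 0.2255, 0.0778]
tcp_rot: [-180.0, 0.1, 132.7]
wrist_force: [-2.4, -5.5, 6.9]
opening: 0.0474
grasp_force: 42.2
```

```bash
python3 t.py
```

```text
t 18.9 yaw 132.72 tz [-0.108 -0.096 -0.076 -0.197 -0.126] -0.121 j6 [-0.029 -0.103 -0.122 -0.126 -0.127] p [0.5432 0.2255 0.0778] f [-1.6 -5.4  6.6] grip 0.0475
```

Scaled: -0.12 rad / 3.1416 = -0.0382.

Emit:
servo_tool([
  [0,0,0,-0.0095],
  [0,0,0,-0.0191],
  [0,0,0,-0.0286],
  [0,0,0,-0.0382],
  [0,0,0,-0.0382],
  [0,0,0,-0.0382],
])

```text
time: 19.45
ee_pos: [0.5432, 0.2254, 0.0778]
tcp_rot: [-180.0, 0.1, 125.8]
wrist_force: [-2.6, -4.7, 6.5]
opening: 0.0471
grasp_force: 42.3
```

```bash
python3 t.py
```

```text
t 19.65 yaw 125.84 tz [-0.116 -0.152 -0.145 -0.184 -0.157] -0.151 j6 [-0.029 -0.103 -0.122 -0.126 -0.127] p [0.5432 0.2254 0.0778] f [-2.  -5.3  6.8] grip 0.0475
```

Scaled: -0.12 rad / 3.1416 = -0.0382.

Emit:
servo_tool([
  [0,0,0,-0.0095],
  [0,0,0,-0.0191],
  [0,0,0,-0.0286],
  [0,0,0,-0.0382],
  [0,0,0,-0.0382],
  [0,0,0,-0.0382],
])

```text
time: 20.2
ee_pos: [0.5431, 0.2254, 0.0778]
tcp_rot: [-180.0, 0.1, 119.0]
wrist_force: [-2.3, -5.9, 7.2]
opening: 0.0475
grasp_force: 42.3
```

```bash
python3 t.py
```

```text
t 20.4 yaw 118.97 tz [-0.183 -0.158 -0.136 -0.145 -0.118] -0.148 j6 [-0.029 -0.103 -0.122 -0.126 -0.127] p [0.5432 0.2254 0.0778] f [-2.1 -5.   6.2] grip 0.0472
```

Scaled: -0.12 rad / 3.1416 = -0.0382.

Emit:
servo_tool([
  [0,0,0,-0.0095],
  [0,0,0,-0.0191],
  [0,0,0,-0.0286],
  [0,0,0,-0.0382],
  [0,0,0,-0.0382],
  [0,0,0,-0.0382],
])

```text
time: 20.95
ee_pos: [0.5431, 0.2254, 0.0778]
tcp_rot: [-180.0, 0.1, 112.1]
wrist_force: [-2.1, -6.0, 6.8]
opening: 0.0475
grasp_force: 42.3
```

```bash
python3 t.py
```

```text
t 21.15 yaw 112.09 tz [-0.131 -0.087 -0.117 -0.105 -0.161] -0.12 j6 [-0.029 -0.103 -0.122 -0.126 -0.127] p [0.5431 0.2254 0.0778] f [-3.8 -5.3  7.1] grip 0.0472
```

Scaled: -0.12 rad / 3.1416 = -0.0382.

Emit:
servo_tool([
  [0,0,0,-0.0095],
  [0,0,0,-0.0191],
  [0,0,0,-0.0286],
  [0,0,0,-0.0382],
  [0,0,0,-0.0382],
  [0,0,0,-0.0382],
])

```text
time: 21.7
ee_pos: [0.543, 0.2254, 0.0778]
tcp_rot: [-180.0, 0.1, 105.2]
wrist_force: [-2.6, -6.1, 6.7]
opening: 0.0473
grasp_force: 42.3
```

```bash
python3 t.py
```

```text
t 21.9 yaw 105.21 tz [-0.135 -0.118 -0.137 -0.112 -0.158] -0.132 j6 [-0.015 -0.089 -0.108 -0.112 -0.113] p [0.543  0.2253 0.0778] f [-3.5 -5.8  7.7] grip 0.0472
```

Scaled: -0.08 rad / 3.1416 = -0.0255.

Emit:
servo_tool([
  [0,0,0,-0.0095],
  [0,0,0,-0.0191],
  [0,0,0,-0.0255],
  [0,0,0,-0.0255],
  [0,0,0,-0.0255],
])

```text
time: 22.37
ee_pos: [0.543, 0.2253, 0.0778]
tcp_rot: [180.0, 0.1, 100.6]
wrist_force: [-3.1, -5.6, 7.8]
opening: 0.0475
grasp_force: 42.3
```

```bash
python3 t.py
```

```text
t 22.57 yaw 100.63 tz [-0.092 -0.107 -0.115 -0.082 -0.116] -0.102 j6 [-0.034 -0.083 -0.096 -0.098 -0.099] p [0.543  0.2253 0.0778] f [-3.3 -4.8  7.8] grip 0.0472
```

Scaled: -0.08 rad / 3.1416 = -0.0255.

Emit:
servo_tool([
  [0,0,0,-0.0095],
  [0,0,0,-0.0191],
  [0,0,0,-0.0255],
  [0,0,0,-0.0255],
  [0,0,0,-0.0255],
])

```text
time: 23.03
ee_pos: [0.5429, 0.2253, 0.0778]
tcp_rot: [-180.0, 0.1, 96.0]
wrist_force: [-3.5, -6.5, 8.0]
opening: 0.0477
grasp_force: 42.4
```

```bash
python3 t.py
```

```text
t 23.23 yaw 96.05 tz [-0.111 -0.088 -0.083 -0.057 -0.101] -0.088 j6 [-0.016 -0.066 -0.078 -0.081 -0.082] p [0.5429 0.2253 0.0778] f [-3.2 -5.1  7.4] grip 0.0473
```

The settled value has started to drift, so I'll take the torque during a slow, steady turn instead.

Scaled: -0.02 rad / 3.1416 = -0.0064.

Emit:
servo_tool([
  [0,0,0,-0.0016],
  [0,0,0,-0.0032],
  [0,0,0,-0.0048],
  [0,0,0,-0.0064],
  [0,0,0,-0.008],
  [0,0,0,-0.0095],
])

```text
time: 23.78
ee_pos: [0.5429, 0.2253, 0.0778]
tcp_rot: [180.0, 0.1, 94.3]
wrist_force: [-3.9, -5.9, 7.0]
opening: 0.0474
grasp_force: 42.4
```

```bash
python3 t.py
```

```text
t 23.98 yaw 94.34 tz [0.198 0.125 0.066 0.03  0.017] 0.087 j6 [0.086 0.097 0.092 0.014 0.001] p [0.5429 0.2253 0.0778] f [-4.2 -5.5  7.8] grip 0.0477
```

Scaled: -0.008 rad / 3.1416 = -0.0025.

Emit:
servo_tool([
  [0,0,0,-0.0013],
  [0,0,0,-0.0025],
  [0,0,0,-0.0038],
  [0,0,0,-0.0051],
])

```text
time: 24.37
ee_pos: [0.5429, 0.2253, 0.0778]
tcp_rot: [-180.0, 0.1, 93.4]
wrist_force: [-3.7, -6.5, 7.6]
opening: 0.0475
grasp_force: 42.5
```

```bash
cat > r.py <<'E'
from h import *
o=get_obs();print(o['time'],o['tcp_rot'][2],o['torque'],o['joint_efforts'][5],o['qd'][5],o['ee_pos'],o['wrist_force'])
E
python3 r.py
```

```text
24.3667 93.42636806510646 [-1.09220121  0.75662276  0.18606496] 0.10933046462014318 2.653963507280313 [0.54291725 0.22533314 0.07777795] [-3.69506511 -6.4604383   7.57088551]
```

Scaled: -0.008 rad / 3.1416 = -0.0025.

Emit:
servo_tool([
  [0,0,0,-0.0013],
  [0,0,0,-0.0025],
])

```text
time: 24.53
ee_pos: [0.5429, 0.2253, 0.0778]
tcp_rot: [-180.0, 0.1, 93.0]
wrist_force: [-3.6, -5.8, 7.2]
opening: 0.0473
grasp_force: 42.5
```

```bash
python3 r.py
```

```text
24.5333 92.96711787374197 [-1.18308404  0.79541388  0.18366988] 0.11130584869533777 2.817731127704656 [0.54291736 0.22534353 0.07779385] [-3.64460821 -5.76061054  7.20927039]
```

Scaled: -0.008 rad / 3.1416 = -0.0025.

Emit:
servo_tool([
  [0,0,0,-0.0013],
  [0,0,0,-0.0025],
])

```text
time: 24.7
ee_pos: [0.5429, 0.2253, 0.0778]
tcp_rot: [180.0, 0.1, 92.5]
wrist_force: [-3.8, -5.7, 6.9]
opening: 0.0476
grasp_force: 42.5
```

```bash
python3 r.py; python3 t.py
```

```text
24.7 92.5113557899186 [-1.13259405  0.79922792  0.18064887] 0.11310791596770287 2.640228881353652 [0.54292451 0.22533914 0.07780464] [-3.82074439 -5.65058202  6.86189313]
t 24.9 yaw 92.51 tz [0.181 0.164 0.033 0.028 0.062] 0.094 j6 [0.113 0.121 0.112 0.051 0.041] p [0.5429 0.2253 0.0778] f [-4.3 -5.9  6.8] grip 0.0472
```

To calibrate the in-motion torque I need the slack value at the same slow speed, so I back off into the slack zone and repeat.

Scaled: 0.48 rad / 3.1416 = 0.1528.

Emit:
servo_tool([
  [0,0,0,0.0159],
  [0,0,0,0.0382],
  [0,0,0,0.0637],
  [0,0,0,0.0955],
  [0,0,0,0.1273],
  [0,0,0,0.1464],
  [0,0,0,0.1528],
  [0,0,0,0.1528],
  [0,0,0,0.1464],
  [0,0,0,0.1401],
  [0,0,0,0.1369],
  [0,0,0,0.1356],
  [0,0,0,0.1343],
  [0,0,0,0.1331],
  [0,0,0,0.1318],
  [0,0,0,0.1305],
  [0,0,0,0.1292],
  [0,0,0,0.128],
])

```text
time: 26.45
ee_pos: [0.5431, 0.2254, 0.0778]
tcp_rot: [-180.0, 0.1, 115.5]
wrist_force: [-2.0, -6.3, 7.3]
opening: 0.0473
grasp_force: 42.4
```

```bash
python3 r.py
```

```text
26.45 115.53513547228404 [-1.11698982  0.50928014  0.12511664] 0.05380289163440466 2.690386204676121 [0.54311299 0.22540799 0.077802  ] [-1.99938089 -6.31303446  7.33583453]
```

Scaled: -0.008 rad / 3.1416 = -0.0025.

Emit:
servo_tool([
  [0,0,0,-0.0013],
  [0,0,0,-0.0025],
])

```text
time: 26.62
ee_pos: [0.5431, 0.2254, 0.0778]
tcp_rot: [-180.0, 0.1, 115.1]
wrist_force: [-2.0, -5.2, 7.8]
opening: 0.0475
grasp_force: 42.4
```

```bash
python3 r.py
```

```text
26.6167 115.07669471446921 [-1.1354017   0.56457439  0.15367694] 0.053766570053994656 2.721826031109072 [0.54312594 0.22538211 0.07780231] [-1.99025987 -5.23635591  7.82747922]
```

Scaled: -0.174 rad / 3.1416 = -0.0554.

Emit:
servo_tool([
  [0,0,0,-0.0064],
  [0,0,0,-0.0159],
  [0,0,0,-0.0286],
  [0,0,0,-0.0382],
  [0,0,0,-0.0446],
  [0,0,0,-0.0477],
  [0,0,0,-0.049],
  [0,0,0,-0.0503],
  [0,0,0,-0.0516],
  [0,0,0,-0.0528],
  [0,0,0,-0.0541],
  [0,0,0,-0.0554],
])

```text
time: 27.62
ee_pos: [0.5431, 0.2253, 0.0778]
tcp_rot: [-180.0, 0.1, 105.1]
wrist_force: [-3.7, -5.6, 7.5]
opening: 0.0476
grasp_force: 42.4
```

```bash
python3 r.py
```

```text
27.6167 105.10773722489826 [-1.16438878  0.61204539  0.16317524] 0.06623727735131979 2.698152736891643 [0.54306015 0.22532756 0.07779873] [-3.7166031  -5.64321067  7.45506226]
```

Scaled: -0.134 rad / 3.1416 = -0.0427.

Emit:
servo_tool([
  [0,0,0,-0.0064],
  [0,0,0,-0.0159],
  [0,0,0,-0.0255],
  [0,0,0,-0.0318],
  [0,0,0,-0.035],
  [0,0,0,-0.0363],
  [0,0,0,-0.0376],
  [0,0,0,-0.0388],
  [0,0,0,-0.0401],
  [0,0,0,-0.0414],
  [0,0,0,-0.0427],
])

```text
time: 28.53
ee_pos: [0.543, 0.2254, 0.0778]
tcp_rot: [-180.0, 0.1, 97.4]
wrist_force: [-2.5, -6.0, 7.3]
opening: 0.0471
grasp_force: 42.4
```

```bash
python3 r.py
```

```text
28.5333 97.43502186739371 [-1.15320321  0.68331645  0.12021146] 0.09314378025010228 2.789947959616788 [0.542967   0.22535208 0.07778864] [-2.50239388 -6.0491075   7.29205717]
```

Scaled: -0.15 rad / 3.1416 = -0.0477.

Emit:
servo_tool([
  [0,0,0,-0.0064],
  [0,0,0,-0.0159],
  [0,0,0,-0.0255],
  [0,0,0,-0.035],
  [0,0,0,-0.0414],
  [0,0,0,-0.0446],
  [0,0,0,-0.0477],
  [0,0,0,-0.049],
  [0,0,0,-0.0503],
  [0,0,0,-0.0516],
  [0,0,0,-0.0528],
  [0,0,0,-0.0541],
  [0,0,0,-0.0554],
])

```text
time: 29.62
ee_pos: [0.5429, 0.2253, 0.0778]
tcp_rot: [180.0, 0.1, 87.5]
wrist_force: [-3.2, -5.8, 7.7]
opening: 0.0474
grasp_force: 42.5
```

```bash
python3 r.py
```

```text
29.6167 87.46745187858363 [-1.21014416  0.81367465  0.1755306 ] 0.13380854856222868 2.588423484842416 [0.54288751 0.22533826 0.07779193] [-3.1732251  -5.79035172  7.65408699]
```

The slow-turn rise is 0.080 on joint 6. Its friction and slope both read about 0.66 of the stated values, so the true rise is about 0.12. The angle past first bearing, 0.34 rad × 0.36, agrees at 0.12. I add a hair for margin, then let go and rise.

Scaled: -0.02 rad / 3.1416 = -0.0064.

Emit:
servo_tool([
  [0,0,0,-0.0016],
  [0,0,0,-0.0032],
  [0,0,0,-0.0048],
  [0,0,0,-0.0064],
  [0,0,0,-0.0064],
  [0,0,0,-0.0064],
  [0,0,0,-0.0064],
  [0,0,0,-0.0064],
])

```text
time: 30.28
ee_pos: [0.5429, 0.2253, 0.0778]
tcp_rot: [180.0, 0.1, 86.3]
wrist_force: [-3.9, -5.7, 8.1]
opening: 0.0474
grasp_force: 42.4
```

Scaled: 11 cm / 50 = 0.22, 9 cm / 50 = 0.18.

Emit:
servo_tool([
  [0,0,0,0],
  [0,0,0,0],
  [0,0,0,0],
  [0,0,0,0],
  [0,0,0,0],
  [0,0,0,0],
  [0,0,0,0],
  [0,0,0.02,0],
  [0,0,0.06,0],
  [0,0,0.12,0],
  [0,0,0.18,0],
  [0,0,0.22,0],
  [0,0,0.22,0],
  [0,0,0.22,0],
  [0,0,0.22,0],
], claw=0)

```text
time: 31.53
ee_pos: [0.543, 0.2261, 0.1867]
tcp_rot: [-180.0, 0.0, 86.3]
wrist_force: [1.0, -0.3, -1.1]
opening: 0.0855
grasp_force: 0.0
```

```bash
python3 - <<'E'
from h import *
o=get_obs();print(o['time'],o['ee_pos'],o['tcp_rot'],o['opening'])
im=save('wrist','w5.png');s=save('scene','s5.png')
h=cv2.cvtColor(im[:,:,::-1].copy(),cv2.COLOR_BGR2HSV).astype(int)
m=(((h[...,0]<6)|(h[...,0]>172))&(h[...,1]>140)&(h[...,2]>70)).astype(np.uint8)
n,l,st,c=cv2.connectedComponentsWithStats(m)
for i in range(1,n):
    if st[i,4]>150: print(st[i],c[i],onz('wrist',c[i],.138,o))
cv2.imwrite('pics/v5.png',np.hstack([cv2.resize(im[100:300,215:415],(500,500),interpolation=cv2.INTER_CUBIC),cv2.copyMakeBorder(cv2.resize(s[90:210,360:460],(300,360)),0,140,0,0,0)])[:,:,::-1])
E
```

```text
31.5333 [0.54300944 0.22608558 0.18670324] [-1.79981509e+02  7.38108150e-03  8.62788118e+01] 0.08548315604806417
[300 205  29  28 618] [314.14724919 218.69255663] [0.54280682 0.22586681 0.138     ]
```

View pics/v5.png

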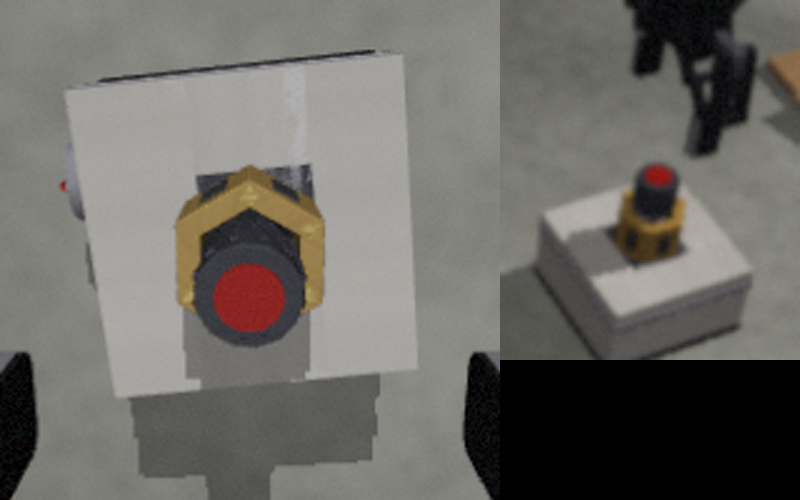

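The burr stands upright and home, the nut stayed at the angle I left it, and the gripper is clear. Handing in.

```bash
python3 -c "
from workcell import *
print(job_done())"
```

```text
the job is handed in; nothing more can be done
None
```

The dark burr stands fully home in the collet with the nut tightened to an estimated right grip (about 0.12 N m over slack, inferred from the joint 6 torque), the gripper is clear, and the job was handed in at about 32 s; no verdict came back.

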